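# Close down the pottery wheel after class

## Robot

A 6-joint arm with a two-finger parallel gripper is mounted at the origin on the work surface. World frame = base frame: x ahead of the robot, y to its left, z up, the work surface at z = 0. Lengths are in m, angles in degrees, forces in N, time in s.
With the tool pointing down it reaches from about 0.3 to 0.85 m from the base axis. Payload 5.4 kg.
Tool frame: the origin (TCP) lies at the very end of the fingers, on their centre line; the grasp point (between the pads) lies 19 mm behind it; x points along the fingers, z is the direction in which the jaws open and shut, and the axes are right-handed (so a half turn about x gives the same grasp; the last joint's range is limited). The gripper opens to 85 mm and grips with 20 to 120 N. Pads are 22 mm wide; open, the fingers measure 114 mm over their backs; the gripper's body (76 mm by 85 mm) begins 54 mm behind the grasp point. The pads swing forward as they close: fully open they stand 13 mm farther back than shut.
Start: joints at [-86.752, 9.076, 91.501, -0, 79.423, -12.038], TCP at [0.152, -0.555, 0.231] pointing down, gripper open.
Joint ranges: [-166.64, 166.64], [-54.1, 131.32], [10.49, 154.53], [-73.88, 253.88], [9.74, 151.15], [-171.62, 171.62]. Speed limits (degrees/s): [147.25, 147.25, 180, 180, 180, 180].

## Interface

Orientations are given as a 3x3 rotation matrix whose columns are the frame's x, y, z axes.
In Python, from bench import telemetry, read_camera, camera_info, ticket gives the robot as it stands.
- The arm moves only by the tool play_rows, never from a script. Its argument "rows" is a list that holds one entry, the list of rows, each a list of 7 numbers: the opening, from 0 (shut) to 1 (fully open), then the shift along the tool's x, y, z in m, then the turn, a rotation vector about the tool's x, y, z in rad. A call has 1 to 8 rows; each row is the pose to reach, as a shift and turn from the pose commanded when the call began, along the tool's axes at that moment; what a row does not reach only later rows make up. A row lasts 1/10 s, in which the tool goes at most 50 mm and 8.59 degrees, less where a joint would pass 70% of its speed; a pose out of reach is approached as far as the arm can. A call with a gripper value outside its range is refused whole. The fingers move at their own pace and stop on an object; "squeeze" is the grip in N (left out, the last holds). Time passes only in rows, so rows that repeat a pose let the fingers close. It gives the time, the measured TCP pose, the force and the opening at its end, in the units of the state.
- telemetry.sense(): the state, without advancing time (a new reading comes with each control period).
- read_camera(name): name is "scene" or "side" or "wrist"; returns (picture, depth): 400x640x3 uint8, red, green, blue; 400x640 float32, m along the optical axis (not along the pixel's ray), 0 where there is no reading.
- camera_info(name): a dict with "intrinsics" (3x3 intrinsics, pixels), "world_to_cam" (4x4, takes a point from world to camera coordinates); the wrist camera has in their place "hand_eye" (4x4, takes a point from camera to tool coordinates, whose origin is the TCP and whose axes are the tool frame's). Camera axes: x right, y down, z forward; pixel columns grow to the right and rows downward; lengths in m; the calibration is good to about 2 mm. A picture is of the moment at which its call begins: read the wrist's pose just before it. camera_info takes no time and is no camera call.
- ticket.job_done(): hands the job in, once; it reports no verdict.
The state is a dict: "time_s": time; "joint_pos": joint angles; "joint_velocities": joint speeds; "effort": joint torques, N m; "eef_pos": TCP position; "ee_rot": TCP orientation; "wrist_force": force on the tool from outside, world axes, zero at the start; "wrist_torque": the same for the moment, N m; "opening": finger opening in m.
Only numpy, scipy, OpenCV 4.12 (cv2) and the standard library are available. Lean on these libraries where they do the work, as an engineer would, in place of code of your own. Each camera call takes 0.05 s, during which the arm holds its last target. There are 200 camera calls.

## Task

Close down the little pottery wheel. First reach through the round opening in the splash guard and turn the speed knob back to its zero stop at the red mark; then lift the dark clay ghost off the wheel and set it down gently, upright, on a free part of the ware board; last, press the turquoise loop tool down into the empty pair of spring clips on the rack until both clips have snapped around its handle. Let go of everything and leave the finished ghosts, the tool already in the rack and the jar as they are.

Things in the scene. Friction and masses are not known exactly. Their poses are not given: they have to be found in the camera images.
- wheel_unit: Cream desktop pottery wheel, fixed, 150 (x) x 290 (y) x 80 mm high to its deck. Origin: centre of its underside; y along its length, z up. Wheel head centre at (0, +70) mm. On the other half a grey splash guard, 5 mm thick, top 80 mm high, with a round opening of 78 mm diameter at (0, -72) mm; the knob stands under it on a panel 50 mm high.
- speed_knob (a joint): Speed knob, rad: 0 = white pointer line at the red zero mark (end stop), which is on the unit's -x side of the knob; grows clockwise seen from above, to 4.5, so the pointer's heading in the unit's frame is pi minus the reading. White dial marks every 0.5 rad. Friction 0.04 N m; stays where it is left.
- knob_top (a point): Centre of the knob's top, on its vertical axis, 70 mm above the table: 10 mm below the guard's top and 20 mm above the panel. The knob is a black bar 36 mm long, 10 mm wide and 14 mm tall (bottom 6 mm above the panel) on a round skirt of 38 mm diameter; the bar lies along the pointer line.
- head_top (a point): Centre of the top of the aluminium wheel head (100 mm disc, 96 mm above the table), inside a low turquoise splash pan of 144 mm diameter whose rim is 5 mm below the disc's top. The head can turn against a little drag.
- figure: Dark grey, leather-hard clay ghost, about 90 g: round, 42 mm in diameter with straight sides up to 36 mm, domed top 62 mm high. Origin: centre of its underside, z up. Starts standing on the wheel head.
- ware_board: Plywood ware board 180 (x) x 170 (y) mm, top surface 14 mm above its origin (centre of its underside), fixed. The two finished ghosts stand in the half at its +x; the half at its -x is free.
- loop_tool: Clay trimming tool lying on the table, about 40 g: turquoise round handle, 16 mm in diameter, 120 mm long with rounded ends, then at the +y end a brass ferrule and a flat steel wire loop reaching 105 mm from the origin. Origin: on the axis at mid-handle; y along the axis.
- rack: Wooden tool rack, fixed: board 170 (x) x 150 (y) x 10 mm with two battens along x, tops 35 mm high, at y = -42 and +42 mm. Two places, at x = -40 mm (empty) and x = +40 mm (holding a wooden-handled knife), each with one steel spring clip on either batten, so a clipped tool lies along y. Origin: centre of its underside.
- clip_seat (a point): Mid-axis of a tool home in the empty clips, 45 mm above the table; rack axes, tool along y. The clips, 12 mm long, stand 42 mm either side along y; the 72 mm between is free for fingers, board top 35 mm below. Flared lips reach 12 mm above this point, the 11 mm throat is 5 mm above it. A 16 mm handle pressed down meets the lips about 13 mm above home and snaps through at 8 to 14 N in all.
- knife_tool: Wooden-handled clay knife of the same handle size, already home in the other pair of clips. Origin on its axis at mid-handle. Leave alone.
- ghost_yellow: Finished yellow ghost, same size as the clay one, standing on the ware board. Origin: centre of its underside. Leave alone.
- ghost_blue: Finished blue ghost, same size, standing on the ware board. Origin: centre of its underside. Leave alone.
- slip_jar: Closed jar with a blue lid, 68 mm in diameter, 70 mm high, standing beside the wheel. Origin: centre of its underside. Leave alone.
Not all that is in view belongs to the job. What is meant by the loop_tool is not pink, and is the larger of those in its own colour.

How it is judged:
By the outcome, as a careful person would: the job done as asked, in the order asked, and still so for the second after the job is handed in, with the robot touching nothing.
It also fails if it takes over 64 s, if anything falls off the work surface, if the arm or the gripper's body presses on something with over 40 N, if the wrist force passes 120 N, or if a joint passes its speed limit or range.

## Working session

There is one attempt and no reset: what is moved stays moved. The work goes in short steps, Python scripts to look and compute and a tool call to move; the robot and the scene stay as the last step left them, time stands still between calls to the robot, and variables do not carry over. Pictures are saved under pics/ and viewed, about 8 in all and at most 12, crops included, and the job is handed in when it is done.

Besides the shell and the picture viewer there is one more tool, called after "Request:" as a command line: name --argument value ..., lists and objects as JSON in quotes. play_rows: Moves the arm, as the interface text tells. Its arguments: {"type":"object","properties":{"rows":{"type":"array","items":{"type":"array","items":{"type":"array","items":{"type":"number"}}}},"squeeze":{"type":"number"}},"required":["rows"]}

```bash
ls; mkdir -p pics; cat > h.py <<'E'
import numpy as np, cv2
from bench import telemetry, read_camera, camera_info, ticket
def snap(name):
    s=telemetry.sense(); im,d=read_camera(name); ci=camera_info(name); K=np.array(ci["intrinsics"])
    if name=="wrist":
        T=np.eye(4);T[:3,:3]=np.array(s["ee_rot"]);T[:3,3]=s["eef_pos"]
        C=T@np.array(ci["hand_eye"])
    else: C=np.linalg.inv(np.array(ci["world_to_cam"]))
    return im,d,K,C
def onplane(K,C,uv,z):
    uv=np.atleast_2d(uv).astype(float)
    r=np.c_[uv,np.ones(len(uv))]@np.linalg.inv(K).T@C[:3,:3].T
    return C[:3,3]+r*((z-C[2,3])/r[:,2])[:,None]
def cloud(d,K,C):
    v,u=np.mgrid[:d.shape[0],:d.shape[1]]
    p=np.stack([(u-K[0,2])/K[0,0]*d,(v-K[1,2])/K[1,1]*d,d],-1)
    return p@C[:3,:3].T+C[:3,3]
def save(im,n): cv2.imwrite("pics/"+n,cv2.cvtColor(im,cv2.COLOR_RGB2BGR))
E
python3 - <<'E'
from h import *
a=snap("scene");b=snap("side")
np.savez("s0.npz",*a,*b)
save(a[0],"scene0.png");save(b[0],"side0.png")
for x in (a,b): print(x[3].round(3).tolist(),x[2].round(0).tolist())
s=telemetry.sense();print(s["ee_rot"],s["opening"],s["time_s"])
print(camera_info("wrist"))
E
```

```text
pics
[[0.779, 0.464, -0.422, 0.933], [0.627, -0.585, 0.515, -0.565], [-0.008, -0.665, -0.747, 0.874], [0.0, 0.0, 0.0, 1.0]] [[385.0, 0.0, 317.0], [0.0, 385.0, 203.0], [0.0, 0.0, 1.0]]
[[-0.979, -0.094, 0.181, 0.322], [-0.204, 0.498, -0.843, 0.798], [-0.011, -0.862, -0.507, 0.58], [0.0, 0.0, 0.0, 1.0]] [[414.0, 0.0, 320.0], [0.0, 414.0, 196.0], [0.0, 0.0, 1.0]]
[[-5.63422762e-05  9.64627341e-01  2.63617318e-01]
 [ 1.75041110e-03  2.63617010e-01 -9.64625838e-01]
 [-9.99998466e-01  4.07089465e-04 -1.70334719e-03]] 0.08564565356743681 0.1
{'intrinsics': array([[339.72517549,   0.        , 317.34129772],
       [  0.        , 339.72517549, 198.59501532],
       [  0.        ,   0.        ,   1.        ]]), 'hand_eye': array([[-1.87112520e-05, -2.58433207e-01,  9.66029128e-01,
        -1.42938110e-01],
       [ 8.19576855e-04, -9.66028808e-01, -2.58433106e-01,
         6.61288542e-02],
       [ 9.99999664e-01,  7.86899507e-04,  2.29881484e-04,
         5.23492494e-06],
       [ 0.00000000e+00,  0.00000000e+00,  0.00000000e+00,
         1.00000000e+00]])}
```

View pics/scene0.png

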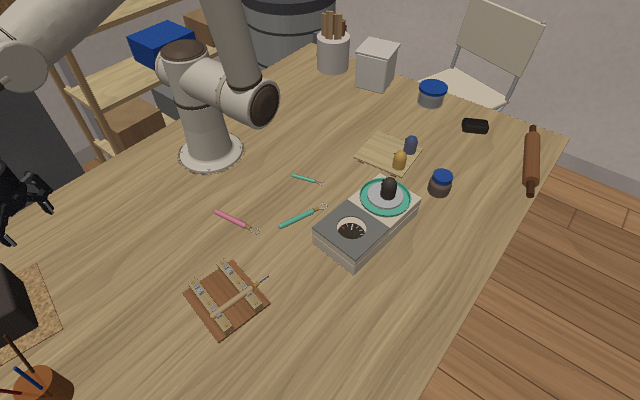

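View pics/side0.png

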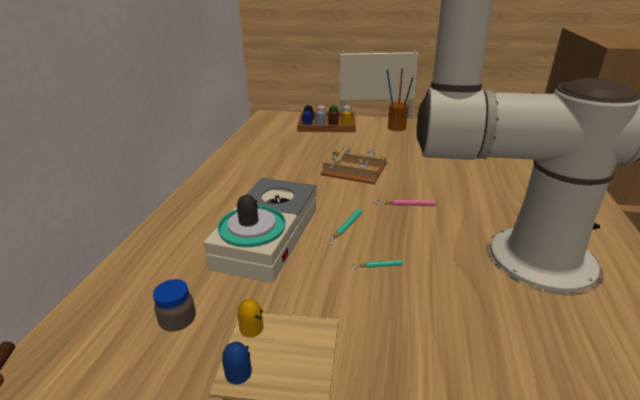

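Scene: loop tool candidates are the teal tool at (300,217), a smaller teal one at (305,179), and a pink one at (233,219). I choose the larger teal at (300,217). The wheel knob is at (351,229), the ghost at (389,188), the rack at (226,298) and the ware board at (388,153).

```bash
cat > m.py <<'E'
from h import *
z=np.load("s0.npz");a=[z[f"arr_{i}"] for i in range(4)];b=[z[f"arr_{i}"] for i in range(4,8)]
def rect(P,m,n):
    q=P[m][:,:2]; r=cv2.minAreaRect((q*1000).astype(np.float32)); print(n,m.sum(),"c",np.round(r[0],1),"size",np.round(r[1],1),"ang",round(r[2],1))
def roi(s,u0,u1,v0,v1):
    m=np.zeros(s,bool);m[v0:v1,u0:u1]=1;return m
for nm,(im,d,K,C) in (("scene",a),("side",b)):
    P=cloud(d,K,C);hsv=cv2.cvtColor(im,cv2.COLOR_RGB2HSV).astype(int);H,S,V=[hsv[...,i] for i in range(3)]
    teal=(H>78)&(H<95)&(S>100)&(V>70)&(d>0)
    n,l,st,c=cv2.connectedComponentsWithStats(teal.astype(np.uint8))
    for i in range(1,n):
        if st[i,4]>40:
            q=l==i; print(nm,"teal",c[i].round(),"z",np.median(P[q][:,2]).round(4)); rect(P,q,"  ")
    R=roi(d.shape,*((300,440,150,275) if nm=="scene" else (200,325,170,280)))&(d>0)
    g=R&(abs(P[...,2]-.08)<.004); rect(P,g,"deck80")
    n,l,st,c=cv2.connectedComponentsWithStats(g.astype(np.uint8));
    if n>1: rect(P,l==1+st[1:,4].argmax(),"deck80 big")
    g=R&(abs(P[...,2]-.096)<.0035);rect(P,g,"head96")
    g=R&(P[...,2]>.115);rect(P,g,"ghost");print(P[g].mean(0),P[g][:,2].max())
    R=roi(d.shape,*((170,285,240,345) if nm=="scene" else (310,395,140,190)))&(d>0)
    g=R&(abs(P[...,2]-.01)<.004);rect(P,g,"rackboard")
    g=R&(abs(P[...,2]-.035)<.004);rect(P,g,"rackbatten")
    R=roi(d.shape,*((345,430,125,180) if nm=="scene" else (205,345,300,400)))&(d>0)
    g=R&(abs(P[...,2]-.014)<.004);rect(P,g,"ware")
    g=R&(P[...,2]>.03);rect(P,g,"ghosts");
E
python3 m.py
```

```text
scene teal [385. 200.] z 0.0803
   608 c [620.  115.5] size [140.2 140.4] ang 18.4
scene teal [296. 218.] z 0.0129
   157 c [434.8 -50.7] size [114.   13.3] ang 70.7
deck80 2901 c [616.4 109.5] size [419.2 157.2] ang 86.2
deck80 big 2860 c [612.3  47.3] size [291.5 152.1] ang 84.8
head96 486 c [610.5 109.7] size [119.6  92.1] ang 15.1
ghost 245 c [625.4 113.6] size [42.4 33.1] ang 9.1
[0.62893875 0.10967302 0.13973769] 0.15756980378024632
rackboard 2200 c [ 462.9 -351.5] size [149.9 171.6] ang 80.2
rackbatten 948 c [ 462.8 -351.6] size [108.3 172. ] ang 80.2
ware 1292 c [489.5 363.3] size [180.7 175.9] ang 5.0
ghosts 439 c [562.1 267.4] size [ 69.8 326.8] ang 13.7
side teal [252. 230.] z 0.0814
   917 c [614.8 121.6] size [138.9 139. ] ang 31.0
side teal [349. 221.] z 0.0139
   146 c [429.4 -45. ] size [111.6  10.8] ang 70.6
side teal [384. 263.] z 0.0092
   133 c [335.8  97.8] size [76.2 10.9] ang 17.0
deck80 2693 c [610.6  49.3] size [294.7 151. ] ang 85.0
deck80 big 2091 c [610.6  49.3] size [294.7 151. ] ang 85.0
head96 731 c [614.7 123.3] size [98.3 93.7] ang 30.2
ghost 419 c [618.6 127.5] size [42.1 27.3] ang 29.4
[0.61805226 0.13177105 0.13781315] 0.15762626583181033
rackboard 475 c [ 461.3 -348.9] size [156.7 172.6] ang 80.0
rackbatten 419 c [ 460.2 -348.4] size [117.  172.1] ang 81.4
ware 7827 c [487.9 365.3] size [180.4 172. ] ang 4.7
ghosts 1506 c [542.8 373.5] size [ 42.3 126.2] ang 6.3
```

```bash
cat >> h.py <<'E'
def go(pos,hz,op=1):
    """tool pointing down, jaw axis heading hz deg -> row numbers"""
    from scipy.spatial.transform import Rotation as Ro
    s=telemetry.sense();R=np.array(s["ee_rot"]);h=np.radians(hz)
    z=np.array([np.cos(h),np.sin(h),0]);x=np.array([0,0,-1.]);G=np.stack([x,np.cross(z,x),z],1)
    rv=Ro.from_matrix(R.T@G).as_rotvec()
    cur=np.degrees(np.arctan2(R[1,2],R[0,2]))
    print("row",[op]+(R.T@(np.array(pos)-s["eef_pos"])).round(4).tolist()+rv.round(4).tolist(),"cur hz",cur.round(2),"t",round(s["time_s"],2),"pos",np.round(s["eef_pos"],4),"F",np.round(s["wrist_force"],2),"j",np.round(s["joint_pos"],1))
E
python3 - <<'E'
from h import *
z=np.load("s0.npz");im,d,K,C=[z[f"arr_{i}"] for i in range(4)]
save(cv2.resize(im[165:260,265:405],None,fx=5,fy=5,interpolation=cv2.INTER_CUBIC),"crop0.png")
go([.605,-.023,.25],-74.7)
P=cloud(d,K,C)
for uv in ((240,295),(265,278),(351,229),(324,206)): print(uv,P[uv[1],uv[0]].round(3))
E
```

```text
row [1, -0.0187, 0.5774, -0.3928, -0.0003, -0.0017, -0.0004] cur hz -74.72 t 0.1 pos [ 0.1516 -0.5541  0.2304] F [-0.22 -0.75  0.26] j [-86.8   9.1  91.6   0.   79.4 -12. ]
(240, 295) [ 0.509 -0.337  0.052]
(265, 278) [ 0.52  -0.264  0.047]
(351, 229) [ 0.606 -0.023  0.068]
(324, 206) [0.464 0.044 0.001]
```

View pics/crop0.png

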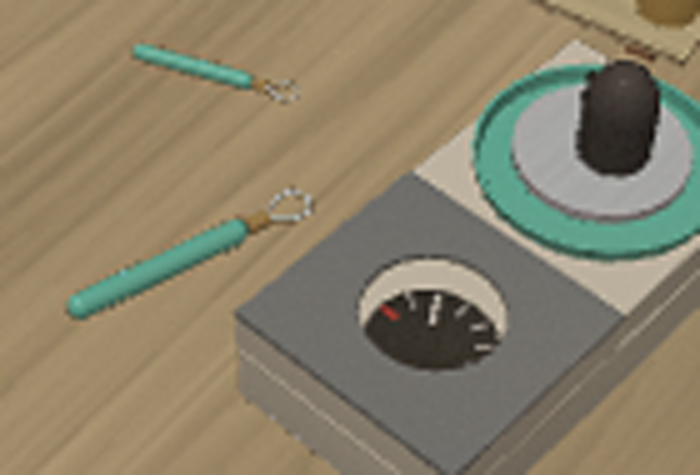

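The crop shows the large teal tool at crop (160,270), the smaller one at (190,65), and the knob opening at (433,315) with the red mark to its left. The choice holds. Moving above the knob.

Request:
play_rows --rows '[[[1,-0.018,0.577,-0.393,0,0,0],[1,-0.018,0.577,-0.393,0,0,0],[1,-0.018,0.577,-0.393,0,0,0],[1,-0.018,0.577,-0.393,0,0,0],[1,-0.018,0.577,-0.393,0,0,0],[1,-0.018,0.577,-0.393,0,0,0],[1,-0.018,0.577,-0.393,0,0,0],[1,-0.018,0.577,-0.393,0,0,0]]]'

```text
time_s: 0.9
eef_pos: [0.4118, -0.2484, 0.2414]
ee_rot: [[-0.0, 0.965, 0.263], [0.0, 0.263, -0.965], [-1.0, -0.0, -0.0]]
wrist_force: [0.9, -0.2, 0.4]
opening: 0.0856
```

```bash
python3 -c "
from h import *
go([.605,-.023,.25],-74.7)"
```

```text
row [1, -0.0086, 0.2457, -0.1666, -0.0004, -0.0001, 0.0] cur hz -74.72 t 0.9 pos [ 0.4118 -0.2484  0.2414] F [ 0.92 -0.2   0.38] j [-45.5  -5.6 105.4   0.   80.2  29.2]
```

Request:
play_rows --rows '[[[0.5,-0.009,0.246,-0.167,0,0,0],[0.5,-0.009,0.246,-0.167,0,0,0],[0.5,-0.009,0.246,-0.167,0,0,0],[0.5,-0.009,0.246,-0.167,0,0,0],[0.5,-0.009,0.246,-0.167,0,0,0],[0.5,-0.009,0.246,-0.167,0,0,0],[0.5,-0.009,0.246,-0.167,0,0,0],[0.5,-0.009,0.246,-0.167,0,0,0]]]'

```text
time_s: 1.7
eef_pos: [0.6042, -0.0236, 0.2497]
ee_rot: [[-0.002, 0.964, 0.266], [-0.0, 0.266, -0.964], [-1.0, -0.002, -0.0]]
wrist_force: [0.6, -0.9, -0.1]
opening: 0.0428
```

```bash
python3 - <<'E'
from h import *
im,d,K,C=snap("wrist");np.savez("w1.npz",im,d,K,C);save(im,"w1.png")
go([.605,-.023,.25],-74.7);print(telemetry.sense()["opening"])
P=cloud(d,K,C)
hsv=cv2.cvtColor(im,cv2.COLOR_RGB2HSV)
pk=lambda X:(C[:3,:3].T@(np.array(X)-C[:3,3]))
q=K@pk([.605,-.023,.07]);print("expected knob px",q[:2]/q[2])
E
```

```text
row [1, -0.0001, 0.0016, -0.0012, 0.0001, -0.0002, 0.0015] cur hz -74.69 t 1.75 pos [ 0.6038 -0.0246  0.2499] F [-0.15  0.27  0.54] j [-13.8  12.8  85.2  -0.   82.2  60.9]
0.042640743371460524
expected knob px [316.98317402 177.17329839]
```

View pics/w1.png

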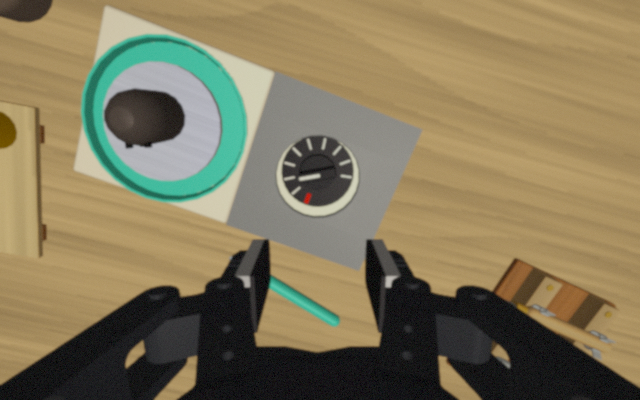

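The knob is centred near (319,172), with the bar lying about horizontally. The white pointer runs to (301,179) and the red mark is at (307,198). I'll measure it.

```bash
python3 - <<'E'
from h import *
z=np.load("w1.npz");im,d,K,C=[z[f"arr_{i}"] for i in range(4)]
g=im.astype(int);V=g.max(2)
box=np.zeros(V.shape,bool);box[130:222,270:366]=1
w=box&(g.min(2)>150)
n,l,st,c=cv2.connectedComponentsWithStats(w.astype(np.uint8))
for i in range(1,n):
    if st[i,4]>4:
        print(i,st[i].tolist(),c[i].round(1),onplane(K,C,c[i],.053 )[0].round(4))
# rim circle via guard vs cream edge: whole non-grey blob
m=box&((V<90)|((g[...,0]-g[...,2])>12))
q=np.argwhere(m)[:,::-1];(cx,cy),r=cv2.minEnclosingCircle(q.astype(np.float32));print("blob",cx,cy,r,onplane(K,C,[cx,cy],.08))
red=box&(g[...,0]>120)&(g[...,1]<80);print("red",onplane(K,C,np.argwhere(red).mean(0)[::-1],.05))
save(cv2.resize(im[125:225,260:380],None,fx=5,fy=5,interpolation=cv2.INTER_CUBIC),"w1c.png")
P=cloud(d,K,C);k=box&(P[...,2]>.064)&(P[...,2]<.075)&(V<235)
u=cv2.erode(((abs(np.arange(640)-318)<22)[None]&(abs(np.arange(400)-173)<18)[:,None]&k).astype(np.uint8),np.ones((1,1)))>0
print(u.sum(),cv2.minAreaRect((P[u][:,:2]*1000).astype(np.float32)),P[u].mean(0))
E
```

```text
1 [322, 139, 4, 9, 15] [323.7 143. ] [ 0.6367 -0.0211  0.053 ]
2 [308, 140, 3, 9, 13] [309.1 143.8] [ 0.632  -0.0074  0.053 ]
3 [334, 147, 7, 7, 15] [336.6 150.1] [ 0.6333 -0.0354  0.053 ]
4 [277, 148, 81, 68, 998] [317.5 193.4] [ 0.5854 -0.0289  0.053 ]
5 [293, 148, 7, 7, 18] [296.2 151.1] [0.6217 0.0032 0.053 ]
6 [341, 160, 9, 4, 17] [345.2 161.7] [ 0.6245 -0.0471  0.053 ]
7 [285, 162, 9, 4, 13] [288.9 163.6] [0.6075 0.007  0.053 ]
8 [300, 174, 20, 6, 60] [309.6 176.8] [ 0.6001 -0.0166  0.053 ]
9 [342, 175, 9, 3, 16] [346.1 176.1] [ 0.6107 -0.0521  0.053 ]
10 [285, 177, 9, 3, 13] [288.7 177.8] [0.5933 0.0037 0.053 ]
11 [292, 188, 7, 6, 10] [294.7 190.9] [ 0.5817 -0.0056  0.053 ]
blob 316.9935607910156 174.93148803710938 42.04458236694336 [[ 0.60901949 -0.02191522  0.08      ]]
red [[ 0.57706293 -0.0200147   0.05      ]]
406 ((607.0802001953125, -22.601818084716797), (10.258904457092285, 35.85493469238281), 25.877763748168945) [ 0.60766926 -0.02236218  0.07000098]
```

View pics/w1c.png

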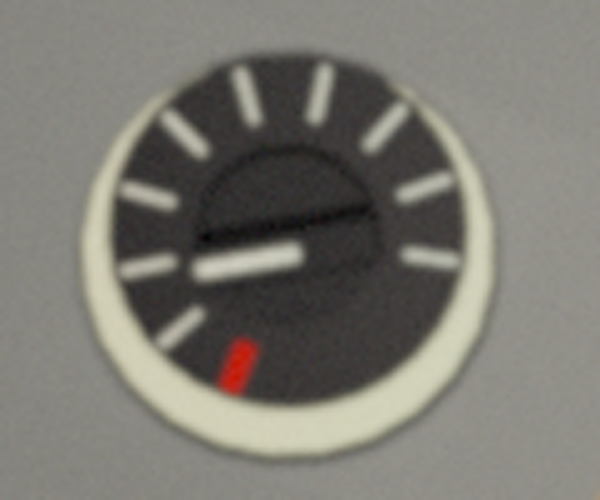

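Reading ≈ 59° (1.03 rad), bar heading ≈ 116°, and centre (0.607, -0.0225). I'll turn the wrist so the jaws straddle the bar (jaw heading 26°), then go down.

Request:
play_rows --rows '[[[0.35,0.02,0.003,0.0,-0.6,0,0],[0.35,0.05,0.004,-0.001,-1.757,0,0],[0.35,0.08,0.004,-0.001,-1.757,0,0],[0.35,0.11,0.004,-0.001,-1.757,0,0],[0.35,0.11,0.004,-0.001,-1.757,0,0],[0.35,0.11,0.004,-0.001,-1.757,0,0],[0.35,0.11,0.004,-0.001,-1.757,0,0],[0.35,0.11,0.004,-0.001,-1.757,0,0]]]'

```text
time_s: 2.55
eef_pos: [0.607, -0.0241, 0.1407]
ee_rot: [[-0.0, 0.1, 0.995], [-0.0, 0.995, -0.1], [-1.0, -0.0, -0.0]]
wrist_force: [-0.3, -0.1, -0.8]
opening: 0.0301
```

```bash
python3 -c "
from h import *
go([.607,-.0225,.06],26)"
```

```text
row [1, 0.0807, 0.0016, -0.0002, -0.554, -0.0004, 0.0002] cur hz -5.74 t 2.55 pos [ 0.607  -0.0241  0.1407] F [-0.3  -0.11 -0.77] j [-13.6  18.5  91.   -0.   70.6  -7.9]
```

Request:
play_rows --rows '[[[0.35,0.02,0.0015,0,-0.554,0,0],[0.35,0.03,0.0015,0,-0.554,0,0],[0.35,0.04,0.0015,0,-0.554,0,0],[0.35,0.05,0.0015,0,-0.554,0,0],[0.35,0.06,0.0015,0,-0.554,0,0],[0.35,0.07,0.0015,0,-0.554,0,0],[0.35,0.08,0.0015,0,-0.554,0,0],[0.35,0.08,0.0015,0,-0.554,0,0]]]'

```text
time_s: 3.35
eef_pos: [0.6066, -0.0209, 0.0587]
ee_rot: [[-0.003, -0.434, 0.901], [0.001, 0.901, 0.434], [-1.0, 0.002, -0.003]]
wrist_force: [0.4, 0.5, 0.3]
opening: 0.0298
```

Request:
play_rows --rows '[[[0,0,0,0,0,0,0],[0,0,0,0,0,0,0],[0,0,0,0,0,0,0],[0,0,0,0,0,0,0]]]' --squeeze 30

```text
time_s: 3.75
eef_pos: [0.6059, -0.022, 0.0607]
ee_rot: [[-0.006, -0.435, 0.9], [-0.002, 0.9, 0.435], [-1.0, 0.001, -0.006]]
wrist_force: [-8.4, -4.7, 3.5]
opening: 0.0089
```

Request:
play_rows --rows '[[[0,0,0,-0.0005,-0.15,0,0],[0,0,0,0,-0.3,0,0],[0,0,0,0,-0.45,0,0],[0,0,0,0,-0.6,0,0],[0,0,0,0,-0.75,0,0],[0,0,0,0,-0.88,0,0],[0,0,0,0,-0.98,0,0],[0,0,0,0,-0.98,0,0]]]'

```text
time_s: 4.55
eef_pos: [0.6055, -0.0224, 0.0607]
ee_rot: [[-0.007, -0.99, 0.138], [-0.003, 0.138, 0.99], [-1.0, 0.006, -0.003]]
wrist_force: [-9.9, -5.8, 4.0]
opening: 0.0088
```

```bash
python3 -c "
from h import *
go([.607,-.0225,.06],85);print(telemetry.sense()['wrist_torque'])"
```

```text
row [1, 0.0007, -0.0015, 0.0001, -0.051, -0.0033, -0.0063] cur hz 82.08 t 4.55 pos [ 0.6055 -0.0224  0.0607] F [-9.95 -5.82  4.01] j [-13.4  24.3  93.4  -0.3  62.6 -95.4]
[-0.9428833   1.63399948  0.03539172]
```

Request:
play_rows --rows '[[[0,0,-0.001,0,-0.03,0,0],[0,0,-0.001,0,-0.05,0,0],[0,0,-0.001,0,-0.07,0,0],[0,0,-0.001,0,-0.09,0,0],[0,0,-0.001,0,-0.09,0,0]]]'

```text
time_s: 5.05
eef_pos: [0.6056, -0.0225, 0.0607]
ee_rot: [[-0.009, -0.999, 0.051], [-0.002, 0.051, 0.999], [-1.0, 0.009, -0.002]]
wrist_force: [-14.4, -5.9, 7.5]
opening: 0.0084
```

```bash
python3 -c "
from h import *
go([.607,-.0225,.06],85);print(telemetry.sense()['wrist_torque'])"
```

```text
row [1, 0.0007, -0.0014, 0.0001, 0.036, -0.0027, -0.0088] cur hz 87.06 t 5.05 pos [ 0.6056 -0.0225  0.0607] F [-14.36  -5.89   7.51] j [ -13.4   24.4   93.3   -0.3   62.8 -100.4]
[-1.03389194  2.35950185 -0.47359437]
```

The torque jumped to 0.47 N m, so the knob is at its stop. I'll release, rise and look.

Request:
play_rows --rows '[[[0.35,0,0,0,0,0,0],[0.35,0,0,0,0,0,0],[0.35,0,0,0,0,0,0],[0.35,-0.05,0,0,0,0,0],[0.35,-0.1,0,0,0,0,0],[0.7,-0.15,0,0,0,0,0],[0.7,-0.19,0,0,0,0,0],[1,-0.19,0,0,0,0,0]]]'

```text
time_s: 5.85
eef_pos: [0.6131, -0.0216, 0.2594]
ee_rot: [[0.015, -0.999, 0.05], [-0.003, 0.05, 0.999], [-1.0, -0.015, -0.003]]
wrist_force: [0.8, 0.1, 1.6]
opening: 0.0721
```

```bash
python3 - <<'E'
from h import *
im,d,K,C=snap("wrist");np.savez("w2.npz",im,d,K,C);save(im,"w2.png")
P=cloud(d,K,C);V=im.max(2)
m=(np.hypot(P[...,0]-.607,P[...,1]+.0225)<.025)&(P[...,2]>.064)&(P[...,2]<.076)
r=cv2.minAreaRect((P[m][:,:2]*1000).astype(np.float32));print("bar",r,m.sum())
g=im.astype(int);q=m&(g.min(2)>150);print("pointer centroid",P[q].mean(0)); 
print("pointer heading",np.degrees(np.arctan2(P[q][:,1].mean()+.0225,P[q][:,0].mean()-.607)))
red=(g[...,0]>120)&(g[...,1]<80)&(np.hypot(P[...,0]-.607,P[...,1]+.0225)<.04);rr=P[red].mean(0);print("red",rr,np.degrees(np.arctan2(rr[1]+.0225,rr[0]-.607)))
# ghost on the head
m=(np.hypot(P[...,0]-.618,P[...,1]-.12)<.07)&(P[...,2]>.12)
print("ghost",m.sum(),cv2.minEnclosingCircle((P[m][:,:2]*1000).astype(np.float32)),P[m][:,2].max())
go([.618,.12,.25],85)
E
```

```text
bar ((606.8251342773438, -22.173526763916016), (9.987858772277832, 36.124359130859375), 84.87601470947266) 371
pointer centroid [ 0.59786324 -0.02142654  0.07133846]
pointer heading 173.2991624458818
red [ 0.57721129 -0.0193748   0.05215042] 174.01088418353595
ghost 2625 ((623.5347290039062, 117.62742614746094), 21.583154678344727) 0.15953941920103556
row [1, 0.0051, 0.0006, 0.1414, 0.0368, -0.0013, 0.0088] cur hz 87.11 t 5.9 pos [ 0.6114 -0.0213  0.2553] F [ 0.66 -0.57 -1.1 ] j [ -13.3   13.2   84.     0.    82.2 -100.4]
```

View pics/w2.png

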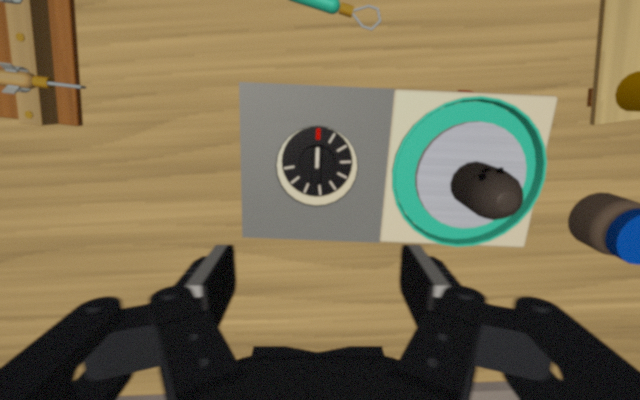

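The knob's pointer at (317,157) lines up with the red mark at (318,133), and the bar is at 174.9°, so it's at zero. Next is the ghost, centred at about (0.6225, 0.119).

```bash
python3 -c "
from h import *
go([.6225,.1190,.20],87)"
```

```text
row [1, 0.0551, -0.0035, 0.1407, 0.0019, -0.0014, 0.0088] cur hz 87.11 t 5.9 pos [ 0.6114 -0.0213  0.2553] F [ 0.66 -0.57 -1.1 ] j [ -13.3   13.2   84.     0.    82.2 -100.4]
```

Request:
play_rows --rows '[[[1,0,-0.01,0.05,0,0,0],[1,0,-0.011,0.1,0,0,0],[1,0.02,-0.011,0.14,0,0,0],[1,0.053,-0.011,0.14,0,0,0],[1,0.053,-0.011,0.14,0,0,0],[1,0.053,-0.011,0.14,0,0,0]]]'

```text
time_s: 6.5
eef_pos: [0.6261, 0.1179, 0.1961]
ee_rot: [[-0.004, -0.999, 0.051], [-0.0, 0.051, 0.999], [-1.0, 0.004, -0.0]]
wrist_force: [0.4, -1.2, 0.8]
opening: 0.0859
```

```bash
python3 -c "
from h import *
im,d,K,C=snap('wrist')
P=cloud(d,K,C)
m=(np.hypot(P[...,0]-.6225,P[...,1]-.119)<.04)&(P[...,2]>.105)&(P[...,2]<.165)
for lo,hi in((.105,.13),(.13,.145),(.145,.165)):
  q=m&(P[...,2]>lo)&(P[...,2]<hi);
  if q.sum()>20: print(q.sum(),cv2.minEnclosingCircle((P[q][:,:2]*1000).astype(np.float32)),P[q].max(0))
go([.6225,.1190,.103],87)"
```

```text
342 ((617.399169921875, 121.31175231933594), 19.210208892822266) [0.61895823 0.1404585  0.12999677]
788 ((623.5374145507812, 120.33879089355469), 21.36113739013672) [0.64477519 0.14099709 0.14499237]
2671 ((624.9849853515625, 120.79862213134766), 18.57938003540039) [0.64340186 0.13844958 0.15938042]
row [1, 0.095, 0.0049, 0.0013, 0.0006, -0.0002, -0.0] cur hz 87.04 t 6.55 pos [0.6273 0.1175 0.198 ] F [0.69 0.57 0.1 ] j [ -0.2  19.7  82.7  -0.   77.6 -87.2]
```

Request:
play_rows --rows '[[[1,0.03,0.003,0.003,0,0,0],[1,0.06,0.003,0.003,0,0,0],[1,0.085,0.003,0.003,0,0,0],[1,0.094,0.003,0.003,0,0,0],[1,0.094,0.003,0.003,0,0,0],[0,0.094,0.003,0.003,0,0,0],[0,0.094,0.003,0.003,0,0,0],[0,0.094,0.003,0.003,0,0,0]]]' --squeeze 20

```text
time_s: 7.35
eef_pos: [0.6254, 0.1213, 0.1054]
ee_rot: [[0.003, -0.999, 0.051], [-0.0, 0.051, 0.999], [-1.0, -0.003, 0.0]]
wrist_force: [0.5, -0.9, 1.3]
opening: 0.044
```

Request:
play_rows --rows '[[[0,0,0,0,0,0,0],[0,0,0,0,0,0,0],[0,0,0,0,0,0,0]]]'

```text
time_s: 7.65
eef_pos: [0.6254, 0.1213, 0.1054]
ee_rot: [[0.003, -0.999, 0.051], [-0.0, 0.051, 0.999], [-1.0, -0.003, -0.0]]
wrist_force: [-1.1, -0.6, 6.4]
opening: 0.0417
```

Request:
play_rows --rows '[[[0,-0.005,0,0,0,0,0],[0,-0.02,0,0,0,0,0],[0,-0.04,0,0,0,0,0],[0,-0.06,0,0,0,0,0],[0,-0.07,0,0,0,0,0],[0,-0.07,0,0,0,0,0]]]' --squeeze 25

```text
time_s: 8.25
eef_pos: [0.6255, 0.1214, 0.1761]
ee_rot: [[0.004, -0.999, 0.051], [0.0, 0.051, 0.999], [-1.0, -0.004, 0.0]]
wrist_force: [-0.4, 0.2, -0.2]
opening: 0.0415
```

```bash
python3 -c "
from h import *
go([.442,.3605,.14],87);print(telemetry.sense()['opening'])"
```

```text
row [1, 0.0354, 0.1956, 0.2295, 0.0016, 0.0002, 0.0041] cur hz 87.09 t 8.25 pos [0.6255 0.1214 0.1761] F [-0.44  0.17 -0.23] j [  0.1  20.4  84.3  -0.   75.1 -87. ]
0.041497209844851425
```

Request:
play_rows --rows '[[[0,0,0.015,0.018,0,0,0],[0,0,0.045,0.053,0,0,0],[0,0,0.075,0.088,0,0,0],[0,0,0.105,0.123,0,0,0],[0,0.01,0.135,0.158,0,0,0],[0,0.02,0.165,0.193,0,0,0],[0,0.03,0.187,0.22,0,0,0],[0,0.035,0.1955,0.2295,0,0,0]]]'

```text
time_s: 9.05
eef_pos: [0.4372, 0.3621, 0.1364]
ee_rot: [[-0.004, -0.999, 0.047], [-0.001, 0.047, 0.999], [-1.0, 0.004, -0.001]]
wrist_force: [-0.7, -0.6, -1.8]
opening: 0.0413
```

Request:
play_rows --rows '[[[0,0,0,0,0,0,0],[0,0,0,0,0,0,0]]]'

```text
time_s: 9.25
eef_pos: [0.4413, 0.3597, 0.1384]
ee_rot: [[0.0, -0.999, 0.051], [-0.001, 0.051, 0.999], [-1.0, -0.0, -0.001]]
wrist_force: [0.0, -0.8, -0.1]
opening: 0.0414
```

```bash
python3 - <<'E'
from h import *
im,d,K,C=snap("side");save(im,"side2.png")
P=cloud(d,K,C);hsv=cv2.cvtColor(im,cv2.COLOR_RGB2HSV)
g=(hsv[...,2]<75)&(np.hypot(P[...,0]-.442,P[...,1]-.36)<.035)&(P[...,2]>.06)
print("held lowest z",np.percentile(P[g][:,2],[0.5,2,10]),g.sum())
go([.442,.3605,.03],87)
E
```

```text
held lowest z [0.13101082 0.13389329 0.1508663 ] 1531
row [1, 0.1089, 0.0, 0.001, 0.0003, -0.0002, 0.0008] cur hz 87.02 t 9.3 pos [0.4419 0.3595 0.1389] F [-0.74  0.64 -1.  ] j [ 27.   13.3  97.5  -0.   69.1 -60. ]
```

View pics/side2.png

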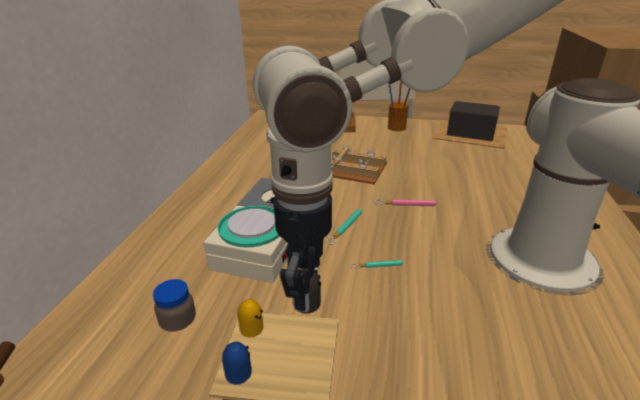

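The ghost hangs upright at (305,293) over the free part of the board, with its base about 9 mm below the TCP. Lowering.

Request:
play_rows --rows '[[[0,0.03,0,0.001,0,0,0],[0,0.06,0,0.001,0,0,0],[0,0.085,0,0.001,0,0,0],[0,0.1,0,0.001,0,0,0],[0,0.108,0,0.001,0,0,0],[0,0.11,0,0.001,0,0,0],[0,0.112,0,0.001,0,0,0],[0,0.112,0,0.001,0,0,0]]]'

```text
time_s: 10.1
eef_pos: [0.4416, 0.3618, 0.0276]
ee_rot: [[0.002, -0.999, 0.051], [0.001, 0.051, 0.999], [-1.0, -0.002, 0.001]]
wrist_force: [0.2, -0.4, -0.6]
opening: 0.0409
```

Request:
play_rows --rows '[[[0,0.001,0,0,0,0,0],[0,0.002,0,0,0,0,0],[0,0.002,0,0,0,0,0]]]'

```text
time_s: 10.4
eef_pos: [0.4408, 0.3616, 0.0248]
ee_rot: [[0.0, -0.999, 0.051], [0.0, 0.051, 0.999], [-1.0, -0.0, 0.0]]
wrist_force: [-0.5, -0.6, -0.4]
opening: 0.0414
```

Request:
play_rows --rows '[[[0,0.001,0,0,0,0,0],[0,0.001,0,0,0,0,0],[0,0.002,0,0,0,0,0],[0,0.002,0,0,0,0,0]]]'

```text
time_s: 10.8
eef_pos: [0.4407, 0.3615, 0.0235]
ee_rot: [[-0.0, -0.999, 0.051], [-0.0, 0.051, 0.999], [-1.0, 0.0, -0.0]]
wrist_force: [-3.9, -1.4, 6.4]
opening: 0.041
```

Contact felt (6 N). Releasing.

Request:
play_rows --rows '[[[0.55,0,0,0,0,0,0],[0.7,0,0,0,0,0,0],[1,0,0,0,0,0,0],[1,0,0,0,0,0,0],[1,-0.02,0,0,0,0,0],[1,-0.06,0,0,0,0,0],[1,-0.11,0,0,0,0,0],[1,-0.15,0,0,0,0,0]]]'

```text
time_s: 11.6
eef_pos: [0.4411, 0.3616, 0.1752]
ee_rot: [[0.002, -0.999, 0.051], [0.001, 0.051, 0.999], [-1.0, -0.001, 0.001]]
wrist_force: [-0.1, 0.4, 0.5]
opening: 0.0854
```

```bash
python3 - <<'E'
from h import *
im,d,K,C=snap("side")
P=cloud(d,K,C);hsv=cv2.cvtColor(im,cv2.COLOR_RGB2HSV)
g=(hsv[...,2]<90)&(np.hypot(P[...,0]-.442,P[...,1]-.36)<.035)&(P[...,2]>.016)&(P[...,2]<.09)
print("ghost",g.sum(),P[g].min(0),P[g].max(0),P[g].mean(0))
# target above the loop tool
go([.432,-.048,.18],70.7)
E
```

```text
ghost 860 [0.41639155 0.34797836 0.01624666] [0.45545923 0.38406271 0.07742805] [0.4350262  0.37321551 0.05248678]
row [1, 0.0002, -0.0081, -0.4118, 0.2863, 0.0086, 0.0108] cur hz 87.11 t 11.65 pos [0.4447 0.3637 0.1829] F [3.84 3.39 4.25] j [ 27.2  10.7  95.3   0.   73.2 -59.9]
```

Request:
play_rows --rows '[[[0.5,0,0,-0.02,0.15,0,0],[0.5,0,-0.001,-0.06,0.29,0,0],[0.5,0,-0.002,-0.105,0.43,0,0],[0.5,0,-0.003,-0.15,0.57,0,0],[0.5,0,-0.004,-0.195,0.71,0,0],[0.5,0,-0.005,-0.24,0.85,0,0],[0.5,0,-0.006,-0.285,0.99,0,0],[0.5,0,-0.007,-0.33,1.13,0,0]]]'

```text
time_s: 12.45
eef_pos: [0.4306, 0.0299, 0.1725]
ee_rot: [[0.001, -0.375, 0.927], [-0.0, 0.927, 0.375], [-1.0, -0.0, 0.001]]
wrist_force: [1.5, 0.2, -0.3]
opening: 0.0428
```

```bash
python3 -c "
from h import *
go([.432,-.048,.16],-19.3)"
```

```text
row [1, 0.0125, -0.0727, -0.0279, 0.7213, 0.0006, 0.0001] cur hz 22.03 t 12.45 pos [0.4306 0.0299 0.1725] F [ 1.46  0.16 -0.28] j [-12.2 -10.  117.3   0.   72.7 -34.2]
```

Request:
play_rows --rows '[[[0.5,0.004,-0.025,-0.01,0.15,0,0],[0.5,0.008,-0.05,-0.02,0.3,0,0],[0.5,0.012,-0.073,-0.028,0.45,0,0],[0.5,0.012,-0.073,-0.028,0.6,0,0],[0.5,0.012,-0.073,-0.028,0.721,0,0],[0.5,0.012,-0.073,-0.028,0.721,0,0],[0.5,0.012,-0.073,-0.028,0.721,0,0]]]'

```text
time_s: 13.15
eef_pos: [0.4328, -0.0465, 0.1604]
ee_rot: [[-0.0, 0.322, 0.947], [0.0, 0.947, -0.322], [-1.0, 0.0, -0.0]]
wrist_force: [-0.1, 0.1, 0.5]
opening: 0.0426
```

```bash
cat > tool.py <<'E'
from h import *
im,d,K,C=snap("wrist");save(im,"w3.png")
hsv=cv2.cvtColor(im,cv2.COLOR_RGB2HSV).astype(int);H,S,V=[hsv[...,i] for i in range(3)]
m=((H>78)&(H<95)&(S>100)&(V>60)).astype(np.uint8)
n,l,st,c=cv2.connectedComponentsWithStats(m)
for i in range(1,n):
    if st[i,4]<150: continue
    uv=np.argwhere(l==i)[:,::-1]; q=onplane(K,C,uv,.008)[:,:2]
    r=cv2.minAreaRect((q*1000).astype(np.float32)); mu=q.mean(0);w,v=np.linalg.eigh(np.cov((q-mu).T))
    print(st[i].tolist(),np.round(r[0],1),np.round(r[1],1),"axis heading",np.degrees(np.arctan2(v[1,1],v[0,1])).round(2),"mean",mu.round(4))
go([.432,-.048,.003],-19.3)
E
python3 tool.py
```

```text
[113, 25, 78, 68, 1279] [339.   94.4] [80.8 10. ] axis heading -162.78 mean [0.3399 0.0947]
[311, 118, 16, 130, 1948] [434.  -48.5] [117.5  13.3] axis heading 70.9 mean [ 0.4348 -0.0453]
row [1, 0.1575, -0.0017, -0.0003, 0.0086, -0.0001, -0.0] cur hz -18.81 t 13.2 pos [ 0.4328 -0.0465  0.1605] F [-0.47  0.53 -0.21] j [-22.1  -8.5 117.4  -0.   71.1  -3.3]
```

View pics/w3.png

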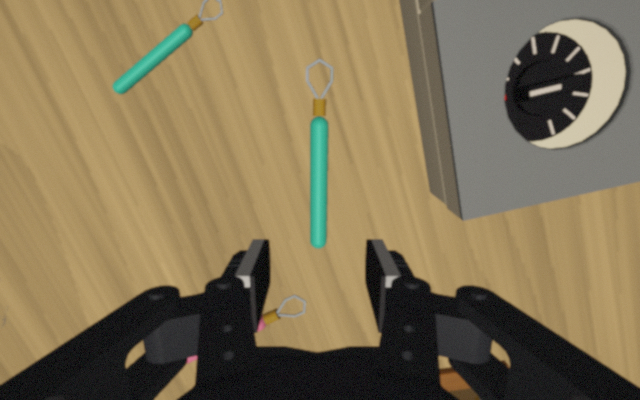

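The large teal tool lies at (319,182), lined up between the jaws, with its axis at 70.9° and its middle at (0.434, -0.0485). Descending.

Request:
play_rows --rows '[[[0.5,0.04,-0.0015,0.0018,0.005,0,0],[0.5,0.08,-0.0015,0.0018,0.005,0,0],[0.5,0.115,-0.0015,0.0018,0.005,0,0],[0.5,0.14,-0.0015,0.0018,0.005,0,0],[0.5,0.152,-0.0015,0.0018,0.005,0,0],[0.5,0.157,-0.0015,0.0018,0.005,0,0],[0.5,0.157,-0.0015,0.0018,0.005,0,0]]]'

```text
time_s: 13.9
eef_pos: [0.4344, -0.0487, 0.0039]
ee_rot: [[0.0, 0.329, 0.944], [-0.0, 0.944, -0.329], [-1.0, -0.0, 0.0]]
wrist_force: [0.3, -0.4, 0.8]
opening: 0.0425
```

Request:
play_rows --rows '[[[0,0,0,0,0,0,0],[0,0,0,0,0,0,0],[0,0,0,0,0,0,0],[0,0,0,0,0,0,0]]]' --squeeze 60

```text
time_s: 14.3
eef_pos: [0.4353, -0.0491, 0.0051]
ee_rot: [[0.003, 0.329, 0.944], [-0.001, 0.944, -0.329], [-1.0, -0.0, 0.003]]
wrist_force: [-1.7, 0.5, 6.8]
opening: 0.0135
```

Request:
play_rows --rows '[[[0,-0.01,0,0,0,0,0],[0,-0.04,0,0,0,0,0],[0,-0.08,0,0,0,0,0],[0,-0.12,0,0,0,0,0],[0,-0.13,0,0,0,0,0],[0,-0.13,0,0,0,0,0]]]'

```text
time_s: 14.9
eef_pos: [0.4356, -0.0492, 0.136]
ee_rot: [[0.005, 0.33, 0.944], [-0.002, 0.944, -0.33], [-1.0, -0.0, 0.005]]
wrist_force: [-0.5, 0.0, -1.1]
opening: 0.0133
```

```bash
cat > held.py <<'E'
from h import *
# tool held, in the tool frame: x along fingers, y along handle
s=telemetry.sense();im,d,K,C=snap("wrist");ci=np.array(camera_info("wrist")["hand_eye"])
P=cloud(d,K,ci)
hsv=cv2.cvtColor(im,cv2.COLOR_RGB2HSV).astype(int);H,S,V=[hsv[...,i] for i in range(3)]
m=(H>78)&(H<95)&(S>100)&(V>60)&(abs(P[...,2])<.02)&(abs(P[...,0])<.03)&(d>0)
q=P[m];print(m.sum(),"y range",q[:,1].min(),q[:,1].max())
for lo in np.arange(.01,.065,.01):
    k=q[(q[:,1]>lo)&(q[:,1]<lo+.01)]
    if len(k)>10: print("y",lo.round(3),"top x",np.percentile(k[:,0],3).round(4),"z mid",((np.percentile(k[:,2],2)+np.percentile(k[:,2],98))/2).round(4),"w",np.ptp(k[:,2]).round(4))
br=(H>12)&(H<28)&(S>120)&(abs(P[...,2])<.02)&(abs(P[...,0])<.02)&(d>0)
if br.sum(): print("brass y",P[br][:,1].min(),P[br][:,1].max())
print(s["opening"],s["eef_pos"])
save(im,"w4.png")
E
python3 held.py; python3 -c "
from h import *
go([.423,-.344,.13],-10)"
```

```text
7515 y range -0.043836451461551976 0.060043957206539336
y 0.01 top x -0.0119 z mid 0.0007 w 0.015
y 0.02 top x -0.0118 z mid 0.0006 w 0.0144
y 0.03 top x -0.0118 z mid 0.0005 w 0.0141
y 0.04 top x -0.0118 z mid 0.0005 w 0.0145
y 0.05 top x -0.0117 z mid 0.0006 w 0.0145
brass y 0.007043455135991666 0.0748737520733044
0.013346633911265445 [ 0.43555062 -0.04919502  0.13599452]
row [1, 0.0041, -0.2825, 0.0868, -0.1614, 0.0013, 0.0002] cur hz -19.25 t 14.95 pos [ 0.4342 -0.0487  0.1339] F [-0.68  0.75 -0.63] j [-22.3  -6.2 118.7  -0.   67.5  -3.1]
```

The handle is held straight: its axis is 3.8 mm behind the TCP and its middle is within about 1 mm. On to the rack.

Request:
play_rows --rows '[[[0,0,-0.02,0.006,-0.02,0,0],[0,0,-0.065,0.02,-0.04,0,0],[0,0,-0.11,0.034,-0.07,0,0],[0,0,-0.155,0.048,-0.1,0,0],[0,0,-0.2,0.062,-0.13,0,0],[0,0,-0.24,0.074,-0.15,0,0],[0,0.004,-0.27,0.083,-0.161,0,0],[0,0.004,-0.282,0.087,-0.161,0,0]]]'

```text
time_s: 15.75
eef_pos: [0.4214, -0.3448, 0.1267]
ee_rot: [[-0.003, 0.177, 0.984], [0.003, 0.984, -0.177], [-1.0, 0.003, -0.004]]
wrist_force: [0.0, 0.4, -0.3]
opening: 0.0134
```

Request:
play_rows --rows '[[[0,0,0,0,0,0,0],[0,0,0,0,0,0,0]]]'

```text
time_s: 15.95
eef_pos: [0.4228, -0.3418, 0.1283]
ee_rot: [[-0.002, 0.174, 0.985], [0.003, 0.985, -0.174], [-1.0, 0.002, -0.002]]
wrist_force: [0.4, -0.0, 0.5]
opening: 0.0132
```

```bash
cat > rack.py <<'E'
from h import *
for n in ("wrist","scene"):
    im,d,K,C=snap(n);P=cloud(d,K,C);np.savez("rk_"+n,im,d,K,C)
    R=(np.hypot(P[...,0]-.4625,P[...,1]+.351)<.125)&(d>0)
    for nm,lo,hi in (("board",.006,.014),("batten",.031,.039)):
        g=R&(P[...,2]>lo)&(P[...,2]<hi); 
        r=cv2.minAreaRect((P[g][:,:2]*1000).astype(np.float32));print(n,nm,g.sum(),np.round(r[0],1),np.round(r[1],1),round(r[2],2))
    a=np.radians(-10);ex=np.array([np.cos(a),np.sin(a)]);ey=np.array([-ex[1],ex[0]])
    L=(P[...,:2]-[.4625,-.351]);X=L@ex;Y=L@ey
    g=R&(P[...,2]>.041)&(P[...,2]<.062)&(X<-.015)&(X>-.065)
    for s in (-1,1):
        k=g&(abs(Y-s*.042)<.009)
        if k.sum()>5: print(n,"clip",s,k.sum(),"X",np.percentile(X[k],[2,50,98]).round(4),"Y",np.percentile(Y[k],[2,98]).round(4),"z",P[k][:,2].max().round(4))
    k=R&(P[...,2]>.045)&(P[...,2]<.057)&(X>.02)&(X<.06)&(abs(Y)<.03)
    if k.sum()>5: print(n,"knife X",X[k].mean().round(4),np.percentile(X[k],[2,98]).round(4),k.sum(),P[k][:,2].max())
    if n=="wrist": save(im,"w5.png")
go([.423,-.344,.13],-10)
E
python3 rack.py
```

```text
wrist board 16281 [ 463.  -350.4] [150.  169.9] 80.19
wrist batten 8923 [ 463.2 -350.6] [108.3 170.5] 80.26
wrist clip 1 27 X [-0.0278 -0.0277 -0.0271] Y [0.037 0.048] z 0.0586
wrist knife X 0.0386 [0.0325 0.0469] 2015 0.054765843956105315
scene board 2203 [ 462.6 -351.6] [149.9 172.6] 80.24
scene batten 955 [ 464.9 -335. ] [141.3 171.3] 80.28
scene clip -1 49 X [-0.0532 -0.0465 -0.0282] Y [-0.0483 -0.0372] z 0.0576
scene clip 1 41 X [-0.0533 -0.0468 -0.0271] Y [0.0352 0.0468] z 0.0586
scene knife X 0.042 [0.0341 0.0478] 163 0.05551120894333672
row [1, -0.001, -0.0023, 0.0001, 0.001, -0.001, -0.0013] cur hz -9.94 t 16.05 pos [ 0.4233 -0.3417  0.129 ] F [-0.23  0.13 -1.59] j [-51.7  10.4 102.1   0.   67.6 -41.7]
```

View pics/w5.png

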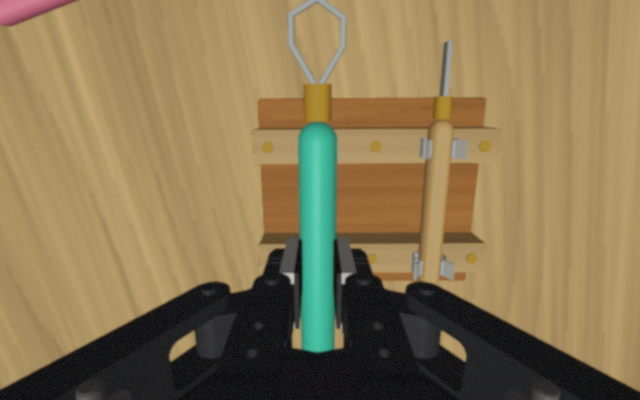

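The rack is fixed: heading -9.8°, empty seat at about (0.423, -0.344). The held tool at (318,230) covers the empty clips, and the knife is at (437,200). Coming down to just above the lips.

```bash
python3 -c "
from h import *
go([.423,-.3441,.06],-9.8)"
```

```text
row [1, 0.069, -0.0025, 0.0002, -0.0025, -0.001, -0.0013] cur hz -9.94 t 16.05 pos [ 0.4233 -0.3417  0.129 ] F [-0.23  0.13 -1.59] j [-51.7  10.4 102.1   0.   67.6 -41.7]
```

Request:
play_rows --rows '[[[0,0.02,-0.0025,0,-0.003,0,0],[0,0.04,-0.0025,0,-0.003,0,0],[0,0.055,-0.0025,0,-0.003,0,0],[0,0.065,-0.0025,0,-0.003,0,0],[0,0.069,-0.0025,0,-0.003,0,0],[0,0.069,-0.0025,0,-0.003,0,0],[0,0.069,-0.0025,0,-0.003,0,0]]]' --squeeze 100

```text
time_s: 16.75
eef_pos: [0.4232, -0.3464, 0.0614]
ee_rot: [[0.001, 0.171, 0.985], [-0.001, 0.985, -0.171], [-1.0, -0.001, 0.001]]
wrist_force: [-0.7, -0.4, 0.9]
opening: 0.0116
```

```bash
python3 -c "
from h import *
go([.423,-.3441,.041],-9.8)"; sed -i 's/w4.png/w6.png/' held.py; python3 held.py
```

```text
row [1, 0.0204, 0.0023, -0.0006, -0.0009, 0.001, 0.0009] cur hz -9.85 t 16.75 pos [ 0.4232 -0.3464  0.0614] F [-0.65 -0.42  0.93] j [-52.   16.3 103.8   0.   59.8 -42.1]
7329 y range -0.04376291323651221 0.05995128875296589
y 0.01 top x -0.0121 z mid 0.0008 w 0.0147
y 0.02 top x -0.0115 z mid 0.0005 w 0.0144
y 0.03 top x -0.0116 z mid 0.0005 w 0.0141
y 0.04 top x -0.0116 z mid 0.0005 w 0.0147
y 0.05 top x -0.0115 z mid 0.0005 w 0.0144
brass y 0.0068500927269109085 0.07473473829448214
0.01158208858608258 [ 0.42322073 -0.34643676  0.06139076]
```

Request:
play_rows --rows '[[[0,0.003,0.002,0,0,0,0],[0,0.006,0.002,0,0,0,0],[0,0.009,0.002,0,0,0,0],[0,0.011,0.002,0,0,0,0],[0,0.013,0.002,0,0,0,0],[0,0.013,0.002,0,0,0,0]]]'

```text
time_s: 17.4
eef_pos: [0.423, -0.3445, 0.0482]
ee_rot: [[-0.0, 0.171, 0.985], [-0.001, 0.985, -0.171], [-1.0, -0.001, -0.0]]
wrist_force: [-3.1, 0.4, 5.0]
opening: 0.0116
```

Request:
play_rows --rows '[[[0,0.002,0,0,0,0,0],[0,0.004,0,0,0,0,0],[0,0.006,0,0,0,0,0],[0,0.008,0,0,0,0,0],[0,0.008,0,0,0,0,0]]]'

```text
time_s: 17.9
eef_pos: [0.423, -0.3446, 0.0428]
ee_rot: [[-0.002, 0.171, 0.985], [0.0, 0.985, -0.171], [-1.0, 0.0, -0.002]]
wrist_force: [-9.5, 7.5, 28.4]
opening: 0.0116
```

```bash
sed -i 's/w6.png/w7.png/' held.py; python3 held.py;python3 -c "
from h import *
go([.423,-.3441,.041],-9.8)"
```

```text
6767 y range -0.043549468988786116 0.05686323763772894
y 0.01 top x -0.0111 z mid 0.0003 w 0.0143
y 0.02 top x -0.0109 z mid 0.0003 w 0.0145
y 0.03 top x -0.0108 z mid 0.0001 w 0.0142
y 0.04 top x -0.011 z mid -0.0001 w 0.0141
y 0.05 top x -0.0103 z mid -0.0003 w 0.0142
brass y 0.006687589329786546 0.07165256323325403
0.011632026467185795 [ 0.42300656 -0.34457368  0.04282598]
row [1, 0.0018, 0.0004, -0.0001, -0.0008, -0.0016, -0.0] cur hz -9.84 t 17.95 pos [ 0.423  -0.3445  0.0428] F [-11.73   6.91  27.98] j [-5.180e+01  1.790e+01  1.042e+02 -1.000e-01  5.790e+01 -4.190e+01]
```

28 N with the axis at about 45.6 mm looks seated. Releasing and checking.

Request:
play_rows --rows '[[[0.45,0,0,0,0,0,0],[0.45,0,0,0,0,0,0],[0.45,0,0,0,0,0,0],[0.45,0,0,0,0,0,0],[0.45,-0.03,0,0,0,0,0],[0.45,-0.06,0,0,0,0,0],[0.45,-0.1,0,0,0,0,0],[0.45,-0.14,0,0,0,0,0]]]'

```text
time_s: 18.75
eef_pos: [0.4228, -0.3435, 0.1803]
ee_rot: [[-0.001, 0.171, 0.985], [0.001, 0.985, -0.171], [-1.0, 0.001, -0.001]]
wrist_force: [0.7, -0.8, -0.2]
opening: 0.0383
```

```bash
cat > fin.py <<'E'
from h import *
c=np.array([.463,-.3508]);a=np.radians(-9.78);ex=np.array([np.cos(a),np.sin(a)]);ey=np.array([-ex[1],ex[0]])
crops=[]
for n in ("wrist","scene"):
    im,d,K,C=snap(n);P=cloud(d,K,C)
    L=P[...,:2]-c;X=L@ex;Y=L@ey
    hsv=cv2.cvtColor(im,cv2.COLOR_RGB2HSV).astype(int);H,S,V=[hsv[...,i] for i in range(3)]
    m=(H>75)&(H<97)&(S>90)&(abs(X+.04)<.03)&(abs(Y)<.09)&(d>0)
    k=(abs(X-.04)<.02)&(abs(Y)<.06)&(P[...,2]>.045)&(P[...,2]<.07)&(S>60)
    for nm,q in (("tool",m),("knife",k)):
        print(n,nm,q.sum(),"Y",np.percentile(Y[q],[1,99]).round(4))
        for lo in (-.06,-.03,.0,.03,.05):
            w=q&(Y>lo)&(Y<lo+.02)
            if w.sum()>8: print("  Y",lo,"top z",np.percentile(P[w][:,2],95).round(4),"X",((np.percentile(X[w],3)+np.percentile(X[w],97))/2).round(4))
    crops.append(cv2.resize(im[240:345,170:285] if n=="scene" else im[60:360,160:520],(400,365),interpolation=cv2.INTER_CUBIC))
save(np.hstack(crops),"fin.png");s=telemetry.sense();print(s["time_s"],s["eef_pos"],s["opening"])
E
python3 fin.py
```

```text
wrist tool 2785 Y [-0.0552  0.0568]
  Y -0.06 top z 0.0537 X -0.04
  Y -0.03 top z 0.0538 X -0.04
  Y 0.0 top z 0.2735 X -0.0402
  Y 0.03 top z 0.0539 X -0.04
  Y 0.05 top z 0.0535 X -0.0402
wrist knife 2531 Y [-0.0544  0.0583]
  Y -0.06 top z 0.0538 X 0.0398
  Y -0.03 top z 0.0538 X 0.0395
  Y 0.0 top z 0.0538 X 0.0394
  Y 0.03 top z 0.054 X 0.0393
  Y 0.05 top z 0.0537 X 0.0392
scene tool 261 Y [-0.0585  0.0544]
  Y -0.06 top z 0.0536 X -0.0392
  Y -0.03 top z 0.0539 X -0.0384
  Y 0.0 top z 0.0537 X -0.0385
  Y 0.03 top z 0.0539 X -0.0377
  Y 0.05 top z 0.0526 X -0.0375
scene knife 300 Y [-0.0576  0.0574]
  Y -0.06 top z 0.0536 X 0.0396
  Y -0.03 top z 0.0529 X 0.0406
  Y 0.0 top z 0.0533 X 0.0401
  Y 0.03 top z 0.0539 X 0.0396
  Y 0.05 top z 0.0534 X 0.0405
18.85 [ 0.42576174 -0.3471442   0.18616042] 0.03831175389730694
```

View pics/fin.png

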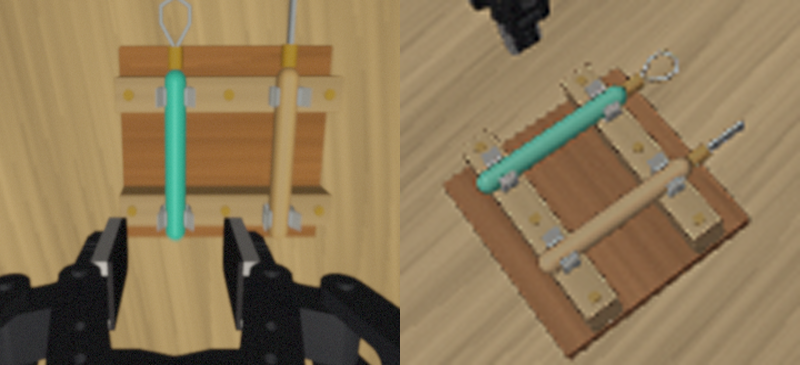

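The loop tool is level in both clips, at the same height as the knife (top 53.8 mm) and at rack x = -40 mm. One last numeric check of the ghost, knob and bystanders, after letting the arm settle.

Request:
play_rows --rows '[[[0.45,0,0,0,0,0,0],[0.45,0,0,0,0,0,0],[0.45,0,0,0,0,0,0]]]'

```text
time_s: 19.15
eef_pos: [0.4224, -0.3431, 0.1776]
ee_rot: [[-0.002, 0.171, 0.985], [0.003, 0.985, -0.171], [-1.0, 0.002, -0.003]]
wrist_force: [-0.9, -0.0, 0.2]
opening: 0.0386
```

```bash
python3 - <<'E'
from h import *
z=np.load("s0.npz")
for n,o in (("scene",0),("side",4)):
    im,d,K,C=snap(n);P=cloud(d,K,C);P0=cloud(*[z[f"arr_{i+o}"] for i in (1,2,3)])
    m=(np.hypot(P[...,0]-.607,P[...,1]+.0225)<.022)&(P[...,2]>.064)&(P[...,2]<.076)
    if m.sum()>20: print(n,"bar",cv2.minAreaRect((P[m][:,:2]*1000).astype(np.float32)))
    for nm,x,y,r,lo,hi in (("clay",.4415,.3615,.035,.02,.1),("finished",.54,.37,.09,.02,.1),("jar",.62,.22,.06,.02,.1),("head",.618,.12,.07,.1,.2)):
        f=lambda Q:(np.hypot(Q[...,0]-x,Q[...,1]-y)<r)&(Q[...,2]>lo)&(Q[...,2]<hi)
        a,b=f(P),f(P0);print(n,nm,a.sum(),P[a].mean(0).round(4) if a.any() else "",P[a].max(0).round(3) if a.any() else "","| before",b.sum(),P0[b].mean(0).round(4) if b.any() else "")
print(ticket.job_done())
E
```

```text
scene bar ((606.4422607421875, -24.202835083007812), (10.718884468078613, 34.83123016357422), 86.71002197265625)
scene clay 186 [0.4462 0.3496 0.0511] [0.463 0.372 0.076] | before 0 
scene finished 468 [0.5389 0.3561 0.0505] [0.573 0.426 0.076] | before 410 [0.5514 0.3567 0.0508]
scene jar 155 [0.6186 0.1802 0.0843] [0.669 0.199 0.097] | before 88 [0.6322 0.1817 0.0829]
scene head 0   | before 307 [0.6295 0.1088 0.1331]
side bar ((604.1326293945312, -22.674102783203125), (15.474950790405273, 35.5911979675293), 88.20081329345703)
side clay 863 [0.4358 0.3724 0.0539] [0.459 0.383 0.076] | before 0 
side finished 1818 [0.5343 0.3846 0.0533] [0.568 0.436 0.077] | before 1726 [0.5391 0.3851 0.0533]
side jar 1602 [0.6165 0.1891 0.0611] [0.672 0.201 0.098] | before 1600 [0.6165 0.1892 0.0608]
side head 0   | before 545 [0.6177 0.1325 0.1308]
the job is handed in; nothing more can be done
None
```

I turned the knob to zero, moved the clay ghost to the ware board and clipped the loop tool into the rack, in that order. The job was handed in at about 19 s with the gripper empty and clear of everything.

- **Knob:** I turned it back until torque rose at the stop. From close above, the bar lay at 174.9°, in line with the red mark (about 175°). The last views from the fixed cameras read 176.7° and 178.2°. They see the knob coarsely and at a slant, so I trusted the close view.
- **Clay ghost:** it stands upright on the free half of the board at about (0.441, 0.361). Its top is at 76 mm, the right height for a ghost standing on the board. It was set down with about 6 N of contact.
- **Loop tool:** it is home in both clips, level, with its top at 53.8 mm like the knife's, and 40 mm to the empty side of the rack. I pressed with about 28 N at the end.
- **Other things:** the knife sits level in its clips. My jar window mostly caught the edge of the wheel, and the window for the finished ghosts also caught part of the clay ghost. So those before/after numbers are not clean checks, but the arm never touched the jar or the finished ghosts.

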